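# Check a spring gauge's contacts and hold it drawn to its index

### The arm

A 6-joint arm with a two-finger parallel gripper is mounted at the origin on a cart in front of the work surface, level with it; the furniture and walls round the work are solid. World frame = base frame: x ahead of the robot, y to its left, z up, the work surface at z = 0. Lengths are in m, angles in rad, forces in N, time in s.
With the tool pointing down it reaches from about 0.35 to 0.775 m from the base axis. Payload 5.5 kg.
Tool frame: the origin (TCP) lies at the very end of the fingers, on their centre line; the grasp point (between the pads) lies env.pinch_z behind it (env.pinch_z is the distance from the TCP to the grasp point, in m); z points along the fingers, y is the line along which they close (so a half turn about z gives the same grasp; the last joint's range is limited). The gripper opens to 85 mm and grips with 20 to 120 N. Pads are 22 mm wide; open, the fingers measure 114 mm over their backs; the gripper's body (76 mm by 85 mm) begins 54 mm behind the grasp point. The pads swing forward as they close: fully open they stand 13 mm farther back than shut.
Start: joints at [1.069, 0.313, 0.046, 1.304, 0, 1.431], TCP at [0.204, 0.538, 0.231] pointing down, gripper open.
Joint ranges: [-2.76, 2.76], [-0.86, 1.69], [-1.03, 1.26], [-2.2, 2.34], [-1.47, 1.5], [-3.14, 3.14]. Speed limits (rad/s): [2.57, 2.57, 3.14, 3.14, 3.14, 3.14].

### API

Orientations are given as a unit quaternion [w, x, y, z].
In Python, from workcell import env, eyes gives the robot as it stands.
- The arm moves only by the shell command python3 -m jog 'ROWS' [FORCE]. ROWS is JSON, one flat list of numbers, 7 for each row, row after row: the shift along the world's x, y, z as a fraction of full scale, then the turn, a rotation vector about the world's x, y, z as a fraction of full scale, then the opening, from -1 (shut) to 1 (fully open), so that 0 is half open. A call has 1 to 12 rows; each row is the pose to reach, as a shift and turn from the pose commanded when the call began, turning the shorter way round; what a row does not reach only later rows make up. Full scale, the value 1, is 20 cm for a shift and pi rad for a turn. A row lasts 1/12 s, in which the tool goes at most 41.7 mm and 7.16 degrees, less where a joint would pass 70% of its speed; a pose out of reach is approached as far as the arm can. A call with a number of a shift or a turn outside -1 to 1 is refused whole. A call with a gripper value outside its range is refused whole. The fingers move at their own pace and stop on an object; FORCE is the grip in N (left out, the last holds). Time passes only in rows, so rows that repeat a pose let the fingers close. It gives the time, the measured TCP pose, the force, the opening and the grip force at its end, in the units of the state.
- env.get_state(): the state, without advancing time (a new reading comes with each control period).
- eyes.read_camera(name): name is "scene" or "top" or "wrist"; returns (picture, depth): 480x640x3 uint8, red, green, blue; 480x640 float32, m along the optical axis (not along the pixel's ray), 0 where there is no reading.
- eyes.calibration(name): a dict with "fx", "fy", "cx", "cy" (pixels), "k1" (the pictures are not rectified: a ray, as slopes to the right and down, at radius r is drawn at 1 + k1 r^2 times it, then the intrinsics apply), "R" (3x3) and "t" (3): a world point X has camera coordinates R X + t; the wrist camera has in their place "tool_from_camera" (4x4, takes a point from camera to tool coordinates, whose origin is the TCP and whose axes are the flange's). Camera axes: x right, y down, z forward; pixel columns grow to the right and rows downward; lengths in m; the calibration is good to about 2 mm. A picture is of the moment at which its call begins: read the wrist's pose just before it. calibration takes no time and is no camera call.
- env.hand_in(): hands the job in; it is judged then, once.
The state is a dict: "clock": time; "joint_pos": joint angles; "qvel": joint speeds; "tau": joint torques, N m; "tcp_pos": TCP position; "orientation": TCP orientation; "wrist_force": force on the tool from outside, world axes, zero at the start; "ft_torque": the same for the moment, N m; "finger_gap": finger opening in m; "grip_force": force on a finger pad.
Only numpy, scipy, OpenCV 4.12 (cv2) and the standard library are available. Lean on these libraries where they do the work, as an engineer would, in place of code of your own. Each camera call takes 0.05 s, during which the arm holds its last target. There are 200 camera calls.

### The job

Check the spring extension gauge: take the orange probe from its stand and, with its tip, press first the red and then the blue sprung contact visibly down for a moment, then put the probe back in its stand, fully seated. Then take the gauge's yellow handle, draw the spring-loaded slide out until its black pointer is in line with the red index clip on the scale, and keep it there: finish while still holding the handle. Leave the other things on the worktop where they are.

Things in the scene. Friction and masses are not known exactly. Their poses are not given: they have to be found in the camera images.
- gauge: the fixed spring gauge: aluminium base plate 285 (x) x 130 (y) x 12 mm, its z axis up. Its -x end is nearest the robot; -x is the direction in which the slide is drawn out. A grey spring housing, 70 x 120 mm, top 58 mm above the worktop, stands at gauge x = +85 to +155 mm; a low end stop, 40 mm high, at x = -115 to -130 mm; two guide rods between them. Origin: on the worktop, on the gauge's centre line, where the handle stands when the slide is fully home
- slide (a joint): how far the slide is drawn out along the gauge's -x, in m: 0 fully home (where it starts), at most 0.095. A spring pulls it back: about 3.5 N at 0, 7 N at 0.05, 9 N at 0.08; it runs home if let go
- handle (a point): middle of the yellow upright handle on the slide: a block 18 mm (gauge x) x 30 mm (gauge y), from 35 to 90 mm above the worktop, this point at 68 mm. The slide's plate beneath it (40 x 82 mm) has its top at 35 mm. The point's axes are parallel to the gauge's; it moves with the slide
- pointer (a point): outer end of the black pointer, 3 mm wide, on the slide's +y side: at gauge x = 0 when the slide is home, y = +53 mm, 21 mm above the worktop; it moves with the slide
- index_mark (a point): middle of the top of the red index clip, 8 mm wide along gauge x, fixed on the scale at the +y edge of the gauge, 22 mm above the worktop, axes parallel to the gauge's. It sits at gauge x = -40 to -80 mm (varies). The pointer is in line with it when both have the same gauge x, so the joint value wanted is minus the index's gauge x
- contact_red (a joint): how far the red contact is pressed down, in m: 0 up, 0.008 fully down (about 5 N); a spring pushes it up with 1.5 N at 0
- contact_blue (a joint): how far the blue contact is pressed down, in m: 0 up, 0.008 fully down (about 5 N); a spring pushes it up with 1.5 N at 0
- contact_red_top (a point): centre of the top of the red sprung contact, a round button 24 mm across on top of the spring housing, that is pressed straight down; this point is 82 mm above the worktop when the contact is up
- contact_blue_top (a point): centre of the top of the blue sprung contact, alike, 70 mm beside the red one; which of the two is on the left varies
- probe_grip (a point): middle of the orange grip of the upright test probe (18 mm thick, 72 mm long, 60 g). Its lower end is a black collar 36 mm across, whose top lies 36 mm below this point and whose underside rests on the stand's rim; the steel nose tapers down to the tip, 97 mm below this point. Axis z runs up along the probe
- probe_tip (a point): the probe's tip, 4 mm across, 97 mm below probe_grip along the probe
- stand_mouth (a point): centre of the rim of the fixed probe stand, a grey tube 42 mm across with a 24 mm bore on a round foot 68 mm across; the rim is 65 mm above the worktop. The probe (19 mm thick below its collar) hangs in it by the collar, its tip 55 mm below the rim
- tape_black: bystander: roll of black tape, 55x58x19 mm, origin under its centre
- petri_one: bystander: small clear petri dish, 58 mm across, 15 mm high, origin under its centre
- tube_15_b: bystander, fixed: lying conical tube with an orange cap, 125x24x24 mm, origin under its centre
- slide_box: bystander, fixed: white slide box, 77x103x42 mm, origin under its centre
- dropper_white: bystander: standing white dropper bottle with green cap, 31x31x96 mm, origin under its centre

How it is judged:
On the way, in this order (a step that is already met when the one before it is completed fails the run):
1. the probe's tip presses the red contact down (value of joint contact_red above 0.001 m and horizontal distance between probe_tip and contact_red_top below 0.012 m and distance between probe_tip and contact_red_top below 0.013 m), for 0.1 s.
2. the probe's tip presses the blue contact down (value of joint contact_blue above 0.001 m and horizontal distance between probe_tip and contact_blue_top below 0.012 m and distance between probe_tip and contact_blue_top below 0.013 m), for 0.1 s.
3. the probe is back in its stand, seated and let go (horizontal distance between probe_tip and stand_mouth below 0.008 m and z of probe_tip in the frame of stand_mouth below -0.05 m and angle between probe_tip's own z axis and vertical below 0.12 rad and contact force between the fingers and probe below 0.1 N), for 0.2 s.
At the end, for the whole second after the job is handed in: the slide is drawn out with its pointer within 5 mm of the middle of the red index along the gauge, still, held by the fingers on the slide's handle (over 2 N); the probe stands seated in its stand (tip within 8 mm of its axis and over 50 mm below the rim, upright within 0.12 rad) (x of pointer in the frame of index_mark between -0.005 and 0.005 m and velocity of joint slide between -0.01 and 0.01 m/s and contact force between the fingers and slide above 2 N and horizontal distance between probe_tip and stand_mouth below 0.008 m and z of probe_tip in the frame of stand_mouth below -0.05 m and angle between probe_tip's own z axis and vertical below 0.12 rad); the arm keeps its last pose, push and grip.
It fails at once if a bystander is moved by more than 20 mm (distance of any of tape_black, petri_one, dropper_white from where it was at the start of the episode above 0.02 m).
It also fails if it takes over 58 s, if anything falls off the work surface, if the arm or the gripper's body presses on something with over 40 N, if the wrist force passes 120 N, or if a joint passes its speed limit or range.

## Working session

There is one attempt and no reset: what is moved stays moved. The work goes in short steps, Python scripts to look and compute and a shell command to move; the robot and the scene stay as the last step left them, time stands still between calls to the robot, and variables do not carry over. Pictures are saved under pics/ and viewed, at most 10 in all, crops included, and the job is handed in when it is done.

```bash
mkdir -p pics; cat > h.py <<'E'
import numpy as np, cv2
from workcell import env, eyes
def look(n):
    s=env.get_state(); im,d=eyes.read_camera(n); return im,d,s
def save(n,im): cv2.imwrite('pics/'+n+'.png',cv2.cvtColor(im,cv2.COLOR_RGB2BGR))
def cam(n,s=None):
    c=eyes.calibration(n)
    if 'R' in c: R=np.array(c['R']);t=np.array(c['t']); return c,R.T,-R.T@t
    from scipy.spatial.transform import Rotation as Ro
    T=np.array(c['tool_from_camera']);q=s['orientation']
    A=Ro.from_quat([q[1],q[2],q[3],q[0]]).as_matrix()
    return c,A@T[:3,:3],A@T[:3,3]+np.array(s['tcp_pos'])
def rays(n,uv,s=None):
    c,R,o=cam(n,s); K=np.array([[c['fx'],0,c['cx']],[0,c['fy'],c['cy']],[0,0,1.]])
    p=cv2.undistortPoints(np.array(uv,float).reshape(-1,1,2),K,np.array([c['k1'],0,0,0.])).reshape(-1,2)
    return o,np.c_[p,np.ones(len(p))]@R.T
def onplane(n,uv,z,s=None):
    o,d=rays(n,uv,s); return o+d*((z-o[2])/d[:,2])[:,None]
def pts(n,uv,depth,s=None):
    uv=np.array(uv,int).reshape(-1,2); o,d=rays(n,uv,s); return o+d*depth[uv[:,1],uv[:,0]][:,None]
E
python3 - <<'E'
from h import *
for n in('top','scene'):
    im,d,s=look(n); save(n+'0',im); np.savez('pics/'+n+'0.npz',im=im,d=d)
    print(n,cam(n)[2],cam(n)[1][:,2])
s=env.get_state();print(s['clock'],s['tcp_pos'],s['orientation'],s['finger_gap'],env.pinch_z)
E
```

```text
top [0.41677962 0.03260265 1.44013401] [ 0.08831754  0.00670714 -0.99606979]
scene [-0.14461748 -0.48369302  0.9776316 ] [ 0.54823339  0.42405135 -0.72084715]
0.1 [0.20331703 0.53736392 0.23049989] [-2.41886221e-04  1.79912274e-01  9.83682320e-01 -7.80200089e-04] 0.08533035497955889 0.0187
```

View pics/top0.png

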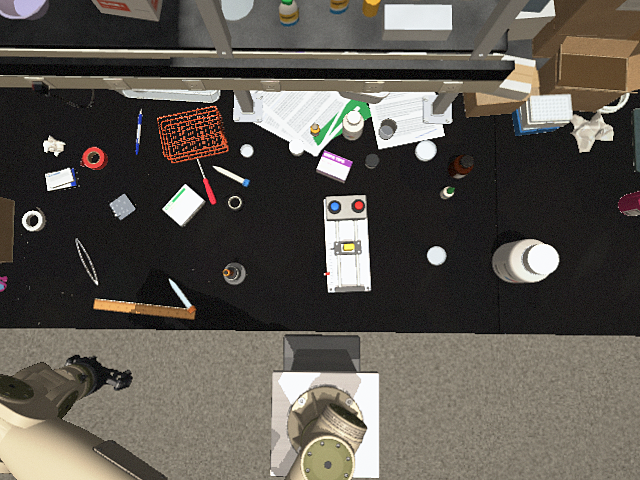

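View pics/scene0.png

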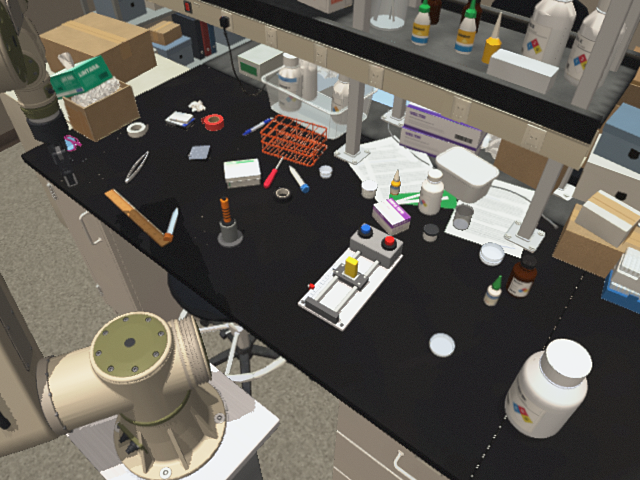

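The top view shows the gauge's red contact at about (359,205), blue at (334,206), handle at (348,247), index clip at (326,273) and the probe at (234,272). The scene view shows the probe at (226,210), red at (389,242), blue at (366,230), handle at (351,267) and clip at (311,286).

```bash
cat > m.py <<'E'
from h import *
def blob(im,roi,lo,hi):
    x0,y0,x1,y1=roi; hsv=cv2.cvtColor(im[y0:y1,x0:x1],cv2.COLOR_RGB2HSV)
    m=cv2.inRange(hsv,np.array(lo),np.array(hi))
    if lo[0]==0 and hi[0]<=8: m|=cv2.inRange(hsv,np.array((172,)+tuple(lo[1:])),np.array((180,)+tuple(hi[1:])))
    n,l,st,c=cv2.connectedComponentsWithStats(m); k=1+np.argmax(st[1:,4])
    return c[k]+[x0,y0],st[k]+[x0,y0,0,0,0]
def tri(a,b):
    (o1,d1),(o2,d2)=rays('top',[a]),rays('scene',[b]); d1,d2=d1[0],d2[0]
    t=np.linalg.lstsq(np.c_[d1,-d2],o2-o1,rcond=None)[0]; p,q=o1+t[0]*d1,o2+t[1]*d2
    return (p+q)/2,np.linalg.norm(p-q)
E
python3 - <<'E'
from m import *
np.set_printoptions(precision=4,suppress=True)
T=np.load('pics/top0.npz');S=np.load('pics/scene0.npz')
R=((0,120,70),(8,255,255));B=((100,120,60),(130,255,255));Y=((20,120,80),(35,255,255));O=((5,120,80),(18,255,255))
for n,c,rt,rs,z in(('red',R,(345,192,372,218),(376,230,402,252),.081),('blue',B,(320,192,346,218),(355,220,378,240),.081),('yellow',Y,(330,235,365,260),(338,252,364,282),.09),('clip',R,(315,262,335,285),(300,278,320,294),.021),('probe',O,(218,255,250,290),(212,190,240,228),.101)):
    a,sa=blob(T['im'],rt,*c);b,sb=blob(S['im'],rs,*c)
    print(n,a,sa[2:],b,sb[2:],'tri',*tri(a,b),'top',onplane('top',[a],z)[0],'scene',onplane('scene',[b],z)[0])
save('crop',np.hstack([cv2.resize(T['im'][185:305,295:395],(400,480),interpolation=2),cv2.resize(T['im'][242:302,204:254],(400,480),interpolation=2)]))
# stand ring/ gauge plate outline
g=T['im'][185:300,315:380]; m=(g.min(2)>110).astype(np.uint8)
c=max(cv2.findContours(m,0,2)[0],key=cv2.contourArea); r=cv2.minAreaRect(c+np.array([315,185])); print(r); print(onplane('top',cv2.boxPoints(r),.02))
E
```

```text
red [358.3016 205.0317] [ 9  9 63] [389.2073 240.4024] [10 10 82] tri [ 0.6442 -0.0901  0.0732] 0.0005946238995225014 top [ 0.6427 -0.0892  0.081 ] scene [ 0.6376 -0.0937  0.081 ]
blue [334.4262 206.    ] [ 9  9 61] [365.2911 228.557 ] [10 10 79] tri [ 0.6403 -0.0201  0.0737] 8.805834020484985e-05 top [ 0.6392 -0.0199  0.081 ] scene [ 0.6339 -0.0238  0.081 ]
yellow [348.3676 246.7206] [10  8 68] [350.8365 266.6394] [ 13  21 208] tri [ 0.5221 -0.0619  0.0623] 0.0007037490741270839 top [ 0.5202 -0.0603  0.09  ] scene [ 0.5017 -0.0744  0.09  ]
clip [327.0833 273.0833] [ 5  4 12] [311.     285.5769] [ 5  6 26] tri [ 0.4453 -0.0013  0.0161] 0.001224289700038546 top [ 0.4456 -0.0016  0.021 ] scene [ 0.4418 -0.0033  0.021 ]
probe [226.1935 271.9355] [ 9  7 31] [225.0556 209.3827] [ 11  26 162] tri [0.4448 0.2852 0.1011] 0.0018439866041190399 top [0.4441 0.2859 0.101 ] scene [0.4454 0.2846 0.101 ]
((346.6621398925781, 243.2418975830078), (96.03003692626953, 43.54560089111328), 87.1375961303711)
[[ 0.6784  0.0142  0.02  ]
 [ 0.6864 -0.118   0.02  ]
 [ 0.3963 -0.1326  0.02  ]
 [ 0.3884 -0.0028  0.02  ]]
```

View pics/crop.png

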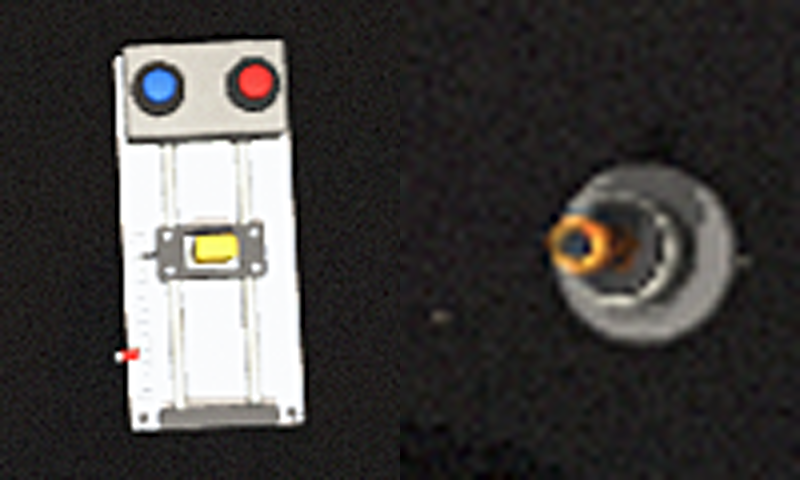

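The crop shows the clip at the +y edge, the pointer on the left and the probe standing slightly off the ring centre because of parallax. I'll move toward the probe and take a wrist view.

```bash
python3 -m jog '[0.5,-0.6,0.35,0,0,0,1, 1,-1,0.35,0,0,0,1, 1,-1,0.35,0,0,0,1, 1,-1,0.35,0,0,0,1, 1,-1,0.35,0,0,0,1, 1,-1,0.35,0,0,0,1, 1,-1,0.35,0,0,0,1, 1,-1,0.35,0,0,0,1, 1,-1,0.35,0,0,0,1]' 40
python3 - <<'E'
from h import *
im,d,s=look('wrist'); save('w1',im); np.savez('pics/w1.npz',im=im,d=d,p=s['tcp_pos'],q=s['orientation'])
c,R,o=cam('wrist',s);print(o,R,s['clock'],s['tcp_pos'],s['joint_pos'])
E
```

```text
clock: 0.85
tcp_pos: [0.4052, 0.3363, 0.3013]
orientation: [0.0, 0.182, 0.983, 0.0]
wrist_force: [0.4, 0.1, -0.2]
finger_gap: 0.0853
grip_force: 0.0
[0.33566029 0.36111115 0.44347609] [[ 3.58825516e-01  8.93455421e-01  2.70151181e-01]
 [ 9.33404619e-01 -3.43548495e-01 -1.03586920e-01]
 [ 2.59736539e-04  2.89329990e-01 -9.57229382e-01]] 0.85 [0.4052     0.33625036 0.3013152 ] [5.40024329e-01 2.07984667e-01 7.66384979e-02 1.43921176e+00
 2.14169694e-04 9.06608636e-01]
```

View pics/w1.png

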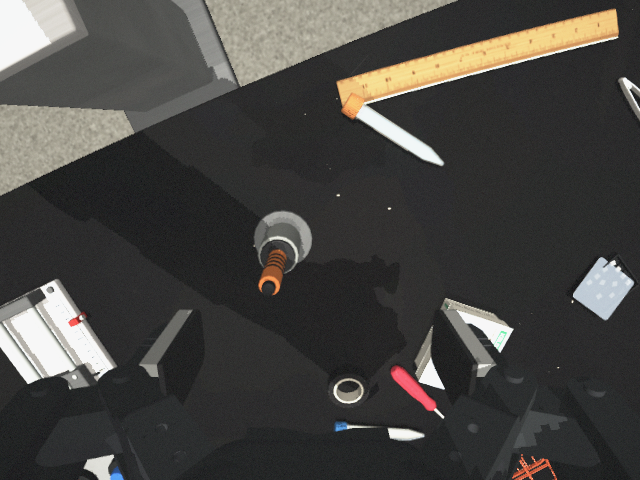

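The wrist view shows the probe's orange top at about (268,286), its collar and rim around (279,252), and the foot around (282,238).

```bash
python3 - <<'E'
from m import *
np.set_printoptions(precision=4,suppress=True)
W=np.load('pics/w1.npz');im=W['im'];s=dict(tcp_pos=W['p'],orientation=W['q'])
hsv=cv2.cvtColor(im,cv2.COLOR_RGB2HSV);m=cv2.inRange(hsv,(5,120,60),(20,255,255));m[:,:240]=0;m[:,310:]=0;m[:235]=0;m[305:]=0
v,u=np.nonzero(m); print(u.min(),u.max(),v.min(),v.max())
# top face: lowest part circle (orange annulus with dark top): rows>276
k=v>274; e=cv2.minEnclosingCircle(np.c_[u[k],v[k]].astype(np.float32)); print('top',e,onplane('wrist',[e[0]],.143,s))
print('axis seg mid @.107',onplane('wrist',[[np.mean([u[v<256].mean(),e[0][0]]),np.mean([v.min(),e[0][1]])]],.107,s))
# foot: fit ellipse from world points of grey pixels near foot by depth height
vv,uu=np.mgrid[200:300,235:325]; P=pts('wrist',np.c_[uu.ravel(),vv.ravel()],W['d'],s)
for lo,hi in((.004,.03),(.06,.075),(.075,.15)):
    Q=P[(P[:,2]>lo)&(P[:,2]<hi)]
    print(lo,len(Q),Q.min(0),Q.max(0),Q.mean(0), cv2.minEnclosingCircle(Q[:,:2].astype(np.float32)))
E
```

```text
258 286 249 294
top ((271.0, 283.0), 13.601571083068848) [[0.4395 0.2805 0.143 ]]
axis seg mid @.107 [[0.4376 0.2799 0.107 ]]
0.004 1291 [0.4076 0.2445 0.004 ] [0.4742 0.3118 0.0298] [0.4312 0.2858 0.0091] ((0.4410690665245056, 0.2781546711921692), 0.03391503170132637)
0.06 856 [0.4204 0.2575 0.0601] [0.4618 0.2987 0.075 ] [0.4359 0.2821 0.0682] ((0.4411459267139435, 0.2778875231742859), 0.020949261263012886)
0.075 737 [0.4315 0.2694 0.0757] [0.45   0.2875 0.1499] [0.4369 0.2814 0.1215] ((0.44094783067703247, 0.27822527289390564), 0.00950761791318655)
```

```bash
python3 -m jog '[0.18,-0.29,0,0,0,0,1, 0.18,-0.29,0,0,0,0,1, 0.18,-0.29,-0.2,0,0,0,1, 0.18,-0.29,-0.4,0,0,0,1, 0.18,-0.29,-0.6,0,0,0,1, 0.18,-0.29,-0.8,0,0,0,1, 0.18,-0.29,-1,0,0,0,1, 0.18,-0.29,-1,0,0,0,1, 0.18,-0.29,-1,0,0,0,1]'
```

```text
clock: 1.65
tcp_pos: [0.4362, 0.28, 0.0995]
orientation: [-0.003, 0.179, 0.984, -0.002]
wrist_force: [0.3, 0.1, 0.6]
finger_gap: 0.0853
grip_force: 0.0
```

```bash
python3 -m jog '[0.01,-0.005,-0.05,0,0,0,1, 0.01,-0.005,-0.05,0,0,0,1, 0.01,-0.005,-0.05,0,0,0,1]'
```

```text
clock: 1.9
tcp_pos: [0.4429, 0.2797, 0.0932]
orientation: [0.001, 0.18, 0.984, 0.001]
wrist_force: [0.7, -1.1, 0.3]
finger_gap: 0.0855
grip_force: 0.0
```

```bash
python3 -m jog '[0,0,-0.01,0,0,0,1, 0,0,-0.01,0,0,0,-1, 0,0,-0.01,0,0,0,-1, 0,0,-0.01,0,0,0,-1, 0,0,-0.01,0,0,0,-1, 0,0,-0.01,0,0,0,-1, 0,0,-0.01,0,0,0,-1, 0,0,-0.01,0,0,0,-1, 0,0,-0.01,0,0,0,-1, 0,0,-0.01,0,0,0,-1]' 60
```

```text
clock: 2.73
tcp_pos: [0.4416, 0.2788, 0.0895]
orientation: [0.0, 0.18, 0.984, 0.0]
wrist_force: [-0.2, 0.1, 2.2]
finger_gap: 0.0165
grip_force: 58.4
```

```bash
python3 -m jog '[0,0,0.15,0,0,0,-1, 0,0,0.35,0,0,0,-1, 0,0,0.55,0,0,0,-1, 0,0,0.65,0,0,0,-1, 0.15,-0.15,0.65,0,0,0,-1, 0.3,-0.3,0.65,0,0,0,-1, 0.45,-0.45,0.65,0,0,0,-1, 0.6,-0.6,0.65,0,0,0,-1, 0.75,-0.75,0.65,0,0,0,-1, 0.9,-0.9,0.65,0,0,0,-1, 0.95,-1,0.65,0,0,0,-1, 0.95,-1,0.65,0,0,0,-1]'
python3 -m jog '[0,-0.15,0,0,0,0,-1, 0,-0.3,0,0,0,0,-1, 0.02,-0.45,0,0,0,0,-1, 0.04,-0.6,0,0,0,0,-1, 0.05,-0.75,0,0,0,0,-1, 0.06,-0.84,0,0,0,0,-1, 0.06,-0.84,0,0,0,0,-1, 0.06,-0.84,0,0,0,0,-1, 0.06,-0.84,0,0,0,0,-1, 0.06,-0.84,0,0,0,0,-1]'
python3 - <<'E'
from h import *
im,d,s=look('wrist'); print(s['tcp_pos'],s['orientation'],s['joint_pos']); im2,d2,_=look('scene')
np.savez('pics/w2.npz',im=im,d=d,p=s['tcp_pos'],q=s['orientation'])
save('w2',np.hstack([cv2.resize(im,(400,300)),cv2.resize(im2[150:300,300:500],(400,300))]))
E
```

```text
clock: 3.73
tcp_pos: [0.6344, 0.0737, 0.2177]
orientation: [0.0, 0.183, 0.983, -0.001]
wrist_force: [-0.3, 0.9, -1.7]
finger_gap: 0.0165
grip_force: 59.6
clock: 4.57
tcp_pos: [0.6433, -0.0877, 0.2192]
orientation: [-0.0, 0.179, 0.984, 0.0]
wrist_force: [-0.3, 0.2, -0.4]
finger_gap: 0.0169
grip_force: 59.6
[ 0.6432885  -0.08769413  0.21924276] [-2.67461304e-04  1.79131068e-01  9.83825147e-01  2.63088158e-04] [-2.59246448e-01  4.65815000e-01  2.42392501e-01  1.34794868e+00
  4.82237922e-04  1.00959763e-01]
```

View pics/w2.png

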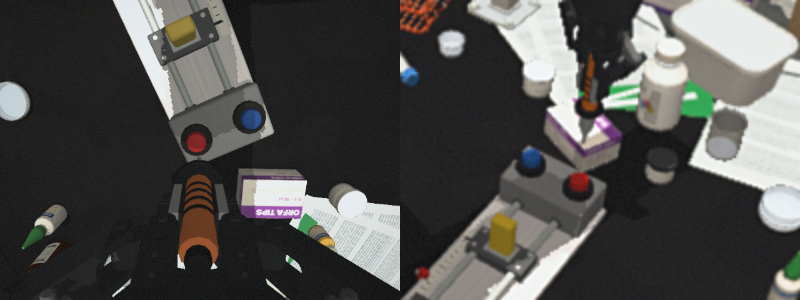

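The probe is held upright. Red shows at (315,227) and blue at (397,190) in the wrist view. I'll check the tip and contact positions numerically.

```bash
python3 - <<'E'
from m import *
np.set_printoptions(precision=4,suppress=True)
W=np.load('pics/w2.npz');im=W['im'];s=dict(tcp_pos=W['p'],orientation=W['q'])
R=((0,120,60),(8,255,255));B=((100,120,50),(130,255,255))
for c,r in((R,(285,195,345,255)),(B,(365,160,425,220))):
    a,st=blob(im,r,*c); g=a.astype(int); print(a,st[2:],onplane('wrist',[a],.082,s),pts('wrist',[g],W['d'],s))
X=np.array([*W['p'][:2],W['p'][2]-.0785]);c,Rt,o=cam('scene');p=Rt.T@(X-o);p=p[:2]/p[2];print(X,p*(1+c['k1']*p@p)*[c['fx'],c['fy']]+[c['cx'],c['cy']])
a,st=blob(im,(270,260,350,440),(5,120,50),(18,255,255))
E
```

```text
[313.967  227.0991] [ 33  33 848] [[ 0.6408 -0.091   0.082 ]] [[ 0.6407 -0.0918  0.0813]]
[401.2863 189.6415] [ 35  34 901] [[ 0.637  -0.0227  0.082 ]] [[ 0.6365 -0.0227  0.0818]]
[ 0.6433 -0.0877  0.1407] [391.1808 220.8212]
```

```bash
python3 -m jog '[-0.01,-0.015,-0.15,0,0,0,-1, -0.01,-0.015,-0.25,0,0,0,-1, -0.01,-0.015,-0.29,0,0,0,-1, -0.01,-0.015,-0.31,0,0,0,-1, -0.01,-0.015,-0.325,0,0,0,-1, -0.01,-0.015,-0.325,0,0,0,-1, -0.01,-0.015,-0.325,0,0,0,-1, -0.01,-0.015,-0.325,0,0,0,-1, -0.01,-0.015,-0.325,0,0,0,-1, -0.01,-0.015,-0.325,0,0,0,-1]'
python3 - <<'E'
from h import *
im,d,s=look('scene'); save('p1',cv2.resize(im[180:280,320:440],(600,500)))
print(s['tcp_pos'],s['wrist_force'])
E
```

```text
clock: 5.5
tcp_pos: [0.642, -0.0921, 0.1552]
orientation: [0.001, 0.18, 0.984, 0.0]
wrist_force: [-2.2, 2.2, 2.5]
finger_gap: 0.0167
grip_force: 59.8
[ 0.64204298 -0.09210637  0.15515568] [-2.15671978  2.20233946  2.50298787]
```

View pics/p1.png

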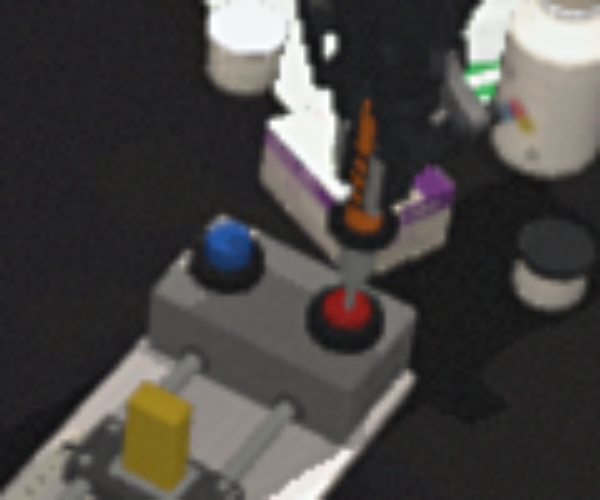

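The tip sits on the red button's centre, and red is clearly lower than blue. Next is blue.

```bash
python3 -m jog '[0,0,0.15,0,0,0,-1, 0,0,0.15,0,0,0,-1, -0.02,0.17,0.15,0,0,0,-1, -0.02,0.345,0.15,0,0,0,-1, -0.02,0.345,0.15,0,0,0,-1, -0.02,0.345,0.1,0,0,0,-1, -0.02,0.345,0.05,0,0,0,-1, -0.02,0.345,0.02,0,0,0,-1, -0.02,0.345,0,0,0,0,-1, -0.02,0.345,-0.005,0,0,0,-1, -0.02,0.345,-0.005,0,0,0,-1, -0.02,0.345,-0.005,0,0,0,-1]'
python3 -m jog '[0,0,0,0,0,0,-1, 0,0,0,0,0,0,-1, 0,0,0,0,0,0,-1]'
python3 - <<'E'
from h import *
im,d,s=look('scene'); save('p2',cv2.resize(im[180:280,320:440],(600,500)))
E
```

```text
clock: 6.55
tcp_pos: [0.6379, -0.024, 0.1536]
orientation: [0.001, 0.18, 0.984, 0.0]
wrist_force: [0.7, 0.8, 3.4]
finger_gap: 0.0169
grip_force: 60.6
clock: 6.8
tcp_pos: [0.6378, -0.0237, 0.1535]
orientation: [0.0, 0.18, 0.984, -0.0]
wrist_force: [0.0, -0.3, 3.1]
finger_gap: 0.0165
grip_force: 60.1
```

View pics/p2.png

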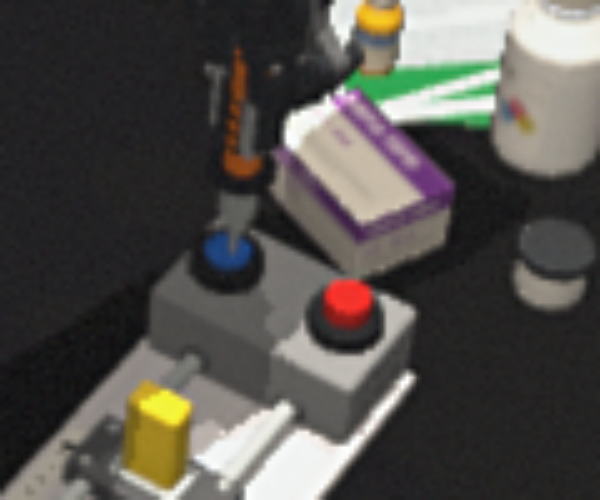

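Blue is pressed with the tip centred, and red has sprung back up. Now I'll take the probe back to the stand.

```bash
python3 -m jog '[0,0,0.17,0,0,0,-1, 0,0,0.33,0,0,0,-1, -0.15,0.15,0.33,0,0,0,-1, -0.3,0.3,0.33,0,0,0,-1, -0.45,0.45,0.33,0,0,0,-1, -0.6,0.6,0.33,0,0,0,-1, -0.75,0.75,0.33,0,0,0,-1, -0.9,0.9,0.33,0,0,0,-1, -0.98,1,0.33,0,0,0,-1, -0.98,1,0.33,0,0,0,-1]'
python3 -m jog '[0,0.17,0,0,0,0,-1, 0,0.34,0,0,0,0,-1, 0,0.51,0,0,0,0,-1, 0,0.51,0,0,0,0,-1, 0,0.51,0,0,0,0,-1, 0,0.51,0,0,0,0,-1, 0,0.51,0,0,0,0,-1, 0,0.51,0,0,0,0,-1]'
python3 - <<'E'
from m import *
np.set_printoptions(precision=4,suppress=True)
im,d,s=look('top'); a,_=blob(im,(190,230,260,300),(5,120,50),(18,255,255)); print(a)
im,d,s=look('wrist'); print(s['tcp_pos'])
vv,uu=np.mgrid[120:300,200:440]; P=pts('wrist',np.c_[uu.ravel(),vv.ravel()],d,s)
for lo,hi in((.004,.03),(.05,.07)):
    Q=P[(P[:,2]>lo)&(P[:,2]<hi)&(np.hypot(P[:,0]-.441,P[:,1]-.278)<.05)];print(len(Q),cv2.minEnclosingCircle(Q[:,:2].astype(np.float32)))
im,d,s=look('scene');save('p3',cv2.resize(im[150:250,180:300],(600,500)))
E
```

```text
clock: 7.68
tcp_pos: [0.4364, 0.1796, 0.2186]
orientation: [-0.002, 0.177, 0.984, -0.0]
wrist_force: [-0.7, -0.3, -0.2]
finger_gap: 0.0165
grip_force: 59.6
clock: 8.35
tcp_pos: [0.4416, 0.2776, 0.2191]
orientation: [-0.0, 0.181, 0.984, -0.0]
wrist_force: [-0.3, 0.0, -0.2]
finger_gap: 0.0164
grip_force: 59.7Traceback (most recent call last):
  File "<stdin>", line 3, in <module>
  File "m.py", line 6, in blob
    n,l,st,c=cv2.connectedComponentsWithStats(m); k=1+np.argmax(st[1:,4])
                                                      ~~~~~~~~~^^^^^^^^^^
    return _wrapfunc(a, 'argmax', axis=axis, out=out, **kwds)
    return bound(*args, **kwds)
ValueError: attempt to get argmax of an empty sequence
```

```bash
python3 -m jog '[0,0.005,-0.1,0,0,0,-1, 0,0.005,-0.2,0,0,0,-1, 0,0.005,-0.28,0,0,0,-1, 0,0.005,-0.34,0,0,0,-1, 0,0.005,-0.4,0,0,0,-1, 0,0.005,-0.46,0,0,0,-1, 0,0.005,-0.52,0,0,0,-1, 0,0.005,-0.57,0,0,0,-1, 0,0.005,-0.61,0,0,0,-1, 0,0.005,-0.63,0,0,0,-1, 0,0.005,-0.63,0,0,0,-1, 0,0.005,-0.63,0,0,0,-1]'
```

```text
clock: 9.4
tcp_pos: [0.4417, 0.2797, 0.0935]
orientation: [0.0, 0.18, 0.984, 0.0]
wrist_force: [-0.8, 0.5, -1.7]
finger_gap: 0.0165
grip_force: 59.7
```

```bash
python3 -m jog '[0,-0.004,-0.01,0,0,0,-1, 0,-0.004,-0.018,0,0,0,-1, 0,-0.004,-0.018,0,0,0,-1, 0,-0.004,-0.018,0,0,0,0.2, 0,-0.004,-0.018,0,0,0,1, 0,-0.004,-0.018,0,0,0,1, 0,-0.004,-0.018,0,0,0,1, 0,-0.004,-0.018,0,0,0,1, 0,-0.004,-0.018,0,0,0,1, 0,-0.004,-0.018,0,0,0,1, 0,-0.004,-0.018,0,0,0,1]'
python3 -m jog '[0,0,0.15,0,0,0,1, 0,0,0.35,0,0,0,1, 0,0,0.55,0,0,0,1, 0,0,0.75,0,0,0,1, 0,0,0.9,0,0,0,1, 0,0,0.9,0,0,0,1, 0,0,0.9,0,0,0,1]'
python3 - <<'E'
from m import *
np.set_printoptions(precision=4,suppress=True)
im,d,s=look('wrist'); print(s['tcp_pos'],s['joint_pos'],s['clock'])
vv,uu=np.mgrid[100:470:1,160:460]; P=pts('wrist',np.c_[uu.ravel(),vv.ravel()],d,s)
for lo,hi in((.004,.03),(.063,.075),(.075,.1),(.12,.145)):
    Q=P[(P[:,2]>lo)&(P[:,2]<hi)&(np.hypot(P[:,0]-.441,P[:,1]-.278)<.04)];print(len(Q),Q[:,2].max(),cv2.minEnclosingCircle(Q[:,:2].astype(np.float32)))
im,d,s=look('scene');save('p3',cv2.resize(im[170:260,180:300],(400,300)))
E
```

```text
clock: 10.32
tcp_pos: [0.4416, 0.279, 0.0897]
orientation: [0.0, 0.18, 0.984, 0.0]
wrist_force: [-0.3, 0.2, 1.0]
finger_gap: 0.0859
grip_force: 0.0
clock: 10.9
tcp_pos: [0.4428, 0.2795, 0.272]
orientation: [0.002, 0.18, 0.984, 0.001]
wrist_force: [-1.1, 0.1, -1.0]
finger_gap: 0.0855
grip_force: 0.0
[0.4428 0.2795 0.272 ] [ 0.4097  0.2    -0.0043  1.3615  0.0001  0.7715] 10.9
1495 0.02991377626815861 ((0.44118809700012207, 0.2780900001525879), 0.03398962318897247)
994 0.07476820791938055 ((0.4410044550895691, 0.27801865339279175), 0.020771747455000877)
123 0.099756548850219 ((0.4397450089454651, 0.2783592939376831), 0.009283002465963364)
370 0.1444274692857591 ((0.44101372361183167, 0.2777899503707886), 0.009049811400473118)
```

View pics/p3.png

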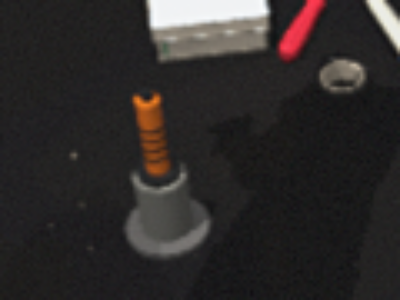

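Probe is upright and seated: its top is at 0.144 and its axis at (0.441, 0.278). Next I'll move over to the gauge handle and turn so the fingers close along gauge x.

```bash
python3 -m jog '[0.05,-0.15,0,0,0,-0.04,1, 0.1,-0.3,0,0,0,-0.08,1, 0.15,-0.45,0,0,0,-0.12,1, 0.2,-0.6,0,0,0,-0.16,1, 0.25,-0.75,0,0,0,-0.2,1, 0.3,-0.9,0,0,0,-0.24,1, 0.35,-1,0,0,0,-0.28,1, 0.35,-1,0,0,0,-0.32,1, 0.39,-1,0,0,0,-0.368,1, 0.39,-1,0,0,0,-0.368,1, 0.39,-1,0,0,0,-0.368,1]'
python3 -m jog '[0,-0.2,0,0,0,0,1, 0,-0.4,-0.1,0,0,0,1, 0,-0.6,-0.2,0,0,0,1, 0,-0.7,-0.3,0,0,0,1, 0,-0.7,-0.3,0,0,0,1, 0,-0.7,-0.3,0,0,0,1, 0,-0.7,-0.3,0,0,0,1, 0,-0.7,-0.3,0,0,0,1]' 60
python3 - <<'E'
from m import *
np.set_printoptions(precision=4,suppress=True)
im,d,s=look('wrist'); print(s['tcp_pos'],s['orientation'],s['joint_pos'],s['clock'])
save('w3',im); np.savez('pics/w3.npz',im=im,d=d,p=s['tcp_pos'],q=s['orientation'])
E
```

```text
clock: 11.92
tcp_pos: [0.5188, 0.0786, 0.2674]
orientation: [-0.001, 0.689, 0.725, -0.001]
wrist_force: [0.3, -0.2, -0.3]
finger_gap: 0.0855
grip_force: 0.0
clock: 12.58
tcp_pos: [0.5197, -0.0601, 0.2102]
orientation: [0.0, 0.688, 0.726, 0.0]
wrist_force: [-0.1, 0.8, -0.1]
finger_gap: 0.0853
grip_force: 0.0
[ 0.5197 -0.0601  0.2102] [0.0002 0.6875 0.7262 0.0003] [-0.2688  0.2198 -0.1304  1.22    0.0003  1.2474] 12.5833
```

View pics/w3.png

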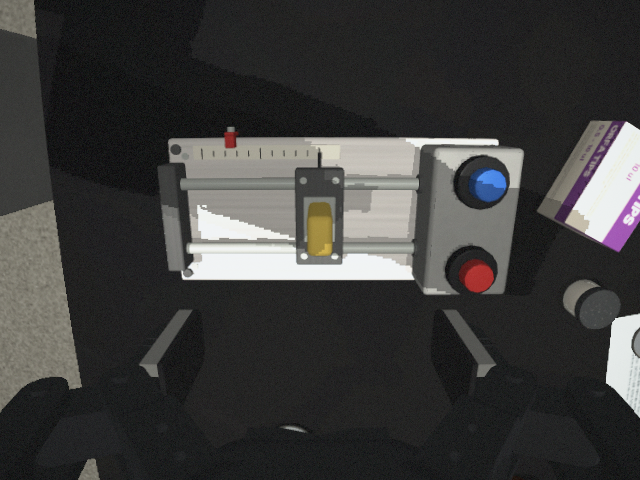

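The wrist view shows the pointer tip at about (320,152), the red clip at about (231,140) and the handle at (320,228).

```bash
python3 - <<'E'
from m import *
np.set_printoptions(precision=4,suppress=True)
W=np.load('pics/w3.npz');im=W['im'];s=dict(tcp_pos=W['p'],orientation=W['q'])
R=((0,120,60),(8,255,255));B=((100,120,50),(130,255,255));Y=((18,120,50),(35,255,255))
r,_=blob(im,(440,250,510,305),*R);b,_=blob(im,(460,155,520,215),*B);c,cs=blob(im,(215,120,245,155),*R);y,ys=blob(im,(295,190,345,265),*Y)
g=im[149:162,305:335].min(2).astype(float).sum(0);w=np.clip(np.median(g)-g-100,0,None);px=305+(w*np.arange(30)).sum()/w.sum()
r,b=onplane('wrist',[r,b],.082,s);v=b-r;yaw=np.arctan2(-v[0],v[1])
C=onplane('wrist',[c],.02,s)[0];P=onplane('wrist',[[px,156]],.021,s)[0]
print(r,b,yaw,'clip',c,cs,C,'ptr',px,P)
e=np.array([np.cos(yaw),np.sin(yaw),0]);print('ptr-clip along x',(P-C)@e,'with .05',(P-C)@[np.cos(.05),np.sin(.05),0])
vv,uu=np.mgrid[190:270,290:350];Q=pts('wrist',np.c_[uu.ravel(),vv.ravel()],W['d'],s);Q=Q[(Q[:,2]>.083)&(Q[:,2]<.1)]
print('handle',cv2.minAreaRect(Q[:,:2].astype(np.float32)*1000),Q[:,2].mean())
E
```

```text
[ 0.6392 -0.0889  0.082 ] [ 0.6356 -0.021   0.082 ] 0.05332111572708035 clip [230.0546 139.0055] [224 132  14  16 183] [ 0.444  -0.0034  0.02  ] ptr 318.1615598885794 [ 0.5173 -0.0135  0.021 ]
ptr-clip along x 0.07261254340568628 with .05 0.07265839190598586
handle ((520.7164916992188, -62.745994567871094), (17.766244888305664, 29.01959228515625), 3.7092301845550537) 0.0888440173674432
```

```bash
python3 -m jog '[0.005,-0.012,-0.2,0,0,0,1, 0.005,-0.012,-0.4,0,0,0,1, 0.005,-0.012,-0.6,0,0,0,1, 0.005,-0.012,-0.75,0,0,0,1, 0.005,-0.012,-0.8,0,0,0,1, 0.005,-0.012,-0.8,0,0,0,1, 0.005,-0.012,-0.8,0,0,0,1]'
python3 -m jog '[0,0,0,0,0,0,-1, 0,0,0,0,0,0,-1, 0,0,0,0,0,0,-1, 0,0,0,0,0,0,-1, 0,0,0,0,0,0,-1, 0,0,0,0,0,0,-1, 0,0,0,0,0,0,-1, 0,0,0,0,0,0,-1, 0,0,0,0,0,0,-1, 0,0,0,0,0,0,-1]' 60
```

```text
clock: 13.22
tcp_pos: [0.5214, -0.0629, 0.0509]
orientation: [0.0, 0.688, 0.726, 0.0]
wrist_force: [1.4, 1.2, 0.4]
finger_gap: 0.0856
grip_force: 0.0
clock: 14.05
tcp_pos: [0.5216, -0.0635, 0.0505]
orientation: [0.001, 0.688, 0.726, 0.001]
wrist_force: [2.3, 0.7, 6.0]
finger_gap: 0.0175
grip_force: 60.1
```

```bash
python3 -m jog '[-0.05,-0.003,0,0,0,0,-1, -0.1,-0.005,0,0,0,0,-1, -0.15,-0.008,0,0,0,0,-1, -0.2,-0.01,0,0,0,0,-1, -0.25,-0.013,0,0,0,0,-1, -0.3,-0.016,0,0,0,0,-1, -0.34,-0.018,0,0,0,0,-1, -0.365,-0.019,0,0,0,0,-1, -0.365,-0.019,0,0,0,0,-1, -0.365,-0.019,0,0,0,0,-1, -0.365,-0.019,0,0,0,0,-1, -0.365,-0.019,0,0,0,0,-1]'
python3 - <<'E'
from h import *
im,d,s=look('wrist'); print(s['tcp_pos'],s['wrist_force'])
t,_,_=look('top');np.savez('pics/w4.npz',im=im,p=s['tcp_pos'],q=s['orientation'],t=t)
save('w4',np.hstack([im[::1,::1][60:360,120:520],cv2.resize(t[232:292,310:390],(400,300))]))
E
```

```text
clock: 15.05
tcp_pos: [0.4505, -0.0675, 0.0505]
orientation: [0.002, 0.688, 0.726, 0.002]
wrist_force: [9.1, 0.6, -0.2]
finger_gap: 0.0175
grip_force: 60.6
[ 0.45045621 -0.06747183  0.05050323] [ 9.09825509  0.62845696 -0.17219612]
```

View pics/w4.png

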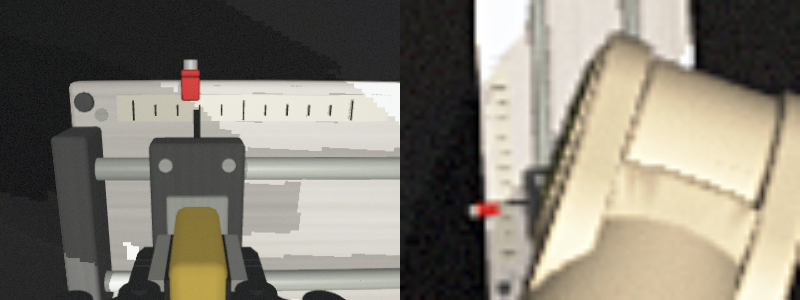

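The pointer at image column 317 is about 7 px short of the clip at 310, which is roughly 2.5–3 mm. I'll draw a little further.

```bash
python3 -m jog '[-0.012,-0.001,0,0,0,0,-1, -0.012,-0.001,0,0,0,0,-1, -0.012,-0.001,0,0,0,0,-1, -0.012,-0.001,0,0,0,0,-1, -0.012,-0.001,0,0,0,0,-1, -0.012,-0.001,0,0,0,0,-1, -0.012,-0.001,0,0,0,0,-1]'
python3 - <<'E'
from m import *
im,d,s=look('wrist'); print(s['tcp_pos'],s['grip_force'])
c,cs=blob(im,(290,120,335,165),(0,120,60),(8,255,255))
g=im[172:192,300:335].min(2).astype(float).mean(0); k=g<(g.min()+np.median(g))/2; px=300+np.nonzero(k)[0].mean()
C=onplane('wrist',[c],.02,s)[0];P=onplane('wrist',[[px,182]],.021,s)[0]
print(c,cs[2:],px,k.sum(),'ptr-clip',(P-C)@[np.cos(.052),np.sin(.052),0])
E
```

```text
clock: 15.73
tcp_pos: [0.4482, -0.0676, 0.0505]
orientation: [0.002, 0.688, 0.726, 0.002]
wrist_force: [7.8, 2.0, 0.1]
finger_gap: 0.0173
grip_force: 60.6
[ 0.44815013 -0.06761147  0.05050539] 60.63900589942932
[315.34111311 144.38958707] [ 20  32 557] 316.5 6 ptr-clip 0.0005007178665376084
```

Within 0.5 mm of the index, with a firm grip.

```bash
python3 -c "
from workcell import env
print(env.hand_in())"
```

```text
the job is handed in; nothing more can be done
None
```

The job is handed in, with no verdict returned: I pressed red then blue, put the probe back fully seated, and the gripper still holds the slide with its pointer about 0.5 mm from the index by my last measurement.

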